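# Wedge an aluminium profile tight in the drill jig

### The arm

A 6-joint arm with a two-finger parallel gripper is mounted at the origin on a cart in front of the work surface, level with it; the furniture and walls round the work are solid. World frame = base frame: x ahead of the robot, y to its left, z up, the work surface at z = 0. Lengths are in m, angles in rad, forces in N, time in s.
With the tool pointing down it reaches from about 0.375 to 0.9 m from the base axis. Payload 3.1 kg.
Tool frame: the origin (TCP) lies midway between the tips of the shut fingers; the grasp point (between the pads) lies 19 mm behind it; z points along the fingers, y is the line along which they close (so a half turn about z gives the same grasp; the last joint's range is limited). The gripper opens to 85 mm and grips with 20 to 120 N. Pads are 22 mm wide; open, the fingers measure 114 mm over their backs; the gripper's body (76 mm by 85 mm) begins 54 mm behind the grasp point. The pads swing forward as they close: fully open they stand 13 mm farther back than shut.
Start: joints at [1.123, 0.527, 1.433, -0, 1.181, -0.178], TCP at [0.166, 0.603, 0.231] pointing down, gripper open.
Joint ranges: [-3.08, 3.08], [-0.75, 2.2], [0.22, 2.44], [-1.43, 4.57], [0, 2.65], [-2.85, 2.85]. Speed limits (rad/s): [2.79, 2.79, 3.14, 3.14, 3.14, 3.14].

### API

Orientations are given as a unit quaternion [x, y, z, w].
In Python, from station import manip gives the robot as it stands.
- The arm moves only by the tool step_arm, never from a script. Its argument "targets" is text: rows parted by semicolons, each of 4 numbers parted by spaces: the shift along the tool's x, y, z in mm, then the turn about the tool's z in degrees. A call has 1 to 12 rows; each row is the pose to reach, as a shift and turn from the pose commanded when the call began, along the tool's axes at that moment; what a row does not reach only later rows make up. A row lasts 1/10 s, in which the tool goes at most 50 mm and 8.59 degrees, less where a joint would pass 70% of its speed; a pose out of reach is approached as far as the arm can. A call with a gripper value outside its range is refused whole. "gripper" is the closure, from 0 (fully open) to 1 (shut), set as the call begins (left out, the last holds). The fingers move at their own pace and stop on an object; "squeeze" is the grip in N (left out, the last holds). Time passes only in rows, so rows that repeat a pose let the fingers close. It gives the time, the measured TCP pose, the force, the opening and the grip force at its end, in the units of the state.
- manip.sense(): the state, without advancing time (a new reading comes with each control period).
- manip.snapshot(name): name is "scene" or "top" or "wrist"; returns the picture (384x512x3 uint8, red, green, blue); there is no depth.
- manip.get_calibration(name): a dict with "fov_y" (degrees; the focal length in pixels is half the picture's height over the tangent of half this angle, whatever the lens; pixels are square), "cx", "cy" (the principal point, pixels), "extrinsics" (4x4, takes a point from camera to world coordinates); the wrist camera has in their place "tool_from_camera" (4x4, takes a point from camera to tool coordinates, whose origin is the TCP and whose axes are the flange's). Camera axes: x right, y down, z forward; pixel columns grow to the right and rows downward; lengths in m; the calibration is good to about 2 mm. A picture is of the moment at which its call begins: read the wrist's pose just before it. get_calibration takes no time and is no camera call.
- manip.sign_off(): hands the job in; it is judged then, once.
Trained networks look in the newest picture that a camera, given by its name, has taken for a name from the list of things; names that differ only in an ending like _2 or _b are one class to them, and where a whole thing is asked for, a point or a joint stands for the part that bears it (a point fixed in the world has none). Each returns a list of dicts, best first, with "p" (0 to 1); they miss things now and then, are a little off and sometimes report something else, mostly with a low value. They report only what shows in the picture. A call takes as long as a camera call. They do not tell look-alikes from the thing itself.
- manip.recognise(camera, query): "position" ([column, row] in pixels, amid what is visible of it).
- manip.masks_of(camera, query): "pixels" (384x512 bool, what is visible of it) and "position" ([column, row] in pixels, amid what is visible of it).
- manip.mark_of(camera, query): "position" ([column, row] in pixels: a listed point, or the origin of a listed thing).
The state is a dict: "t": time; "q": joint angles; "qd": joint speeds; "tau": joint torques, N m; "tcp_pos": TCP position; "tool_rot": TCP orientation; "force": force on the tool from outside, world axes, zero at the start; "ft_torque": the same for the moment, N m; "finger_gap": opening from 0.0 (shut) to 1.0 (fully open); "gripper_force": force on a finger pad.
Only numpy, scipy, OpenCV 4.12 (cv2) and the standard library are available. Lean on these libraries where they do the work, as an engineer would, in place of code of your own. Each camera call takes 0.05 s, during which the arm holds its last target. There are 200 camera calls.

### The job

Load the drill jig: lay the aluminium profile in its nest, up against the end stop and the fence, and drive the wedge, thin end first, into the gap between profile and slanted cleat until it jams and holds the profile tight. Swing the guide arm right over the profile to its stop, and leave the other things on the bench where they are.

Things in the scene. Friction and masses are not known exactly. Their poses are not given: they have to be found in the camera images.
- drill_jig: Drill jig screwed to the bench: grey-topped board 200 (x) x 330 (y) x 18 mm. Origin: centre of its underside; at yaw 0 its x points away from the robot, y to the left. Light wooden rails 16 mm high (z 18 to 34 mm): fence, its near face at x=+20, y -130 to +20; end stop, its face at y=-110, x -3 to +20. Steel posts, to z 69 mm: 22 mm thick at x=+65, y=-90; 8 mm thick at x=+52, y=-75.
- nest (a point): Where the underside's centre of the profile is to lie: on the board's top (z 18 mm), jig x=+5, y=-45 mm, axes as the jig's. Home, the profile lies along the jig's y, its far side on the fence, its -y end on the end stop, its other end at y=+20, its top at z 48 mm.
- gap_mouth (a point): On the board's top at jig x=-20, y=+20 mm, mouth of the gap between the profile (home) and the slanted cleat: a fixed light rail, 24 x 96 x 16 mm, y -76 to +20, turned 1 in 8, so that the gap narrows to -y. The cleat was set by hand and differs by up to 3 mm each way: the mouth is 24 to 30 mm wide, from x=-10 towards -x. The board is bare at y above +22.
- profile: Offcut of silver aluminium slot profile, 30 (x) x 130 (y) x 30 mm, 0.14 kg, loose on the bench. Origin: centre of its underside, y along its length; the same either way round.
- wedge: Dark wooden wedge, loose on the bench, 130 mm long (y, thin end at -y), 14 high, 0.06 kg. Origin: underside, half length. Straight face x=+12 mm; tapered face (1 in 8) from x=-20 at the butt (y=+65) to x=-4 at the thin end; 24 mm wide at half length. In the jig: axes as the jig's, straight face on the profile (x=-22), flat on the board. It slides with 2 N or less until it jams.
- wedge_butt (a point): Middle of the wedge's thick end (32 mm wide, 14 mm high), at half height. Pushed to -y, the wedge jams with its butt anywhere from jig y=+36 to +84 mm, as the cleat was set: only the rising force tells. Lying askew it may bind some mm early, and give again when pushed again. Truly jammed it gives less than 1 mm at 15 N; pressed with 15 to 20 N it is locked and stays by friction.
- guide_arm (a joint): Aluminium arm with a steel drill bush, on an upright axis at jig x=+65, y=-90 mm. 0: over the profile, along the jig's -x, on its stop; grows as it swings open, pi/2 points along -y. Starts at 0.7 to 1.15, limit 1.75; hinge friction 0.06 N m, stays where left. 115 mm long from the axis, 22 wide, z 51.5 to 61.5 mm; bush to z 65, red knob at its end to 76.
- knob_end (a point): Point under the red knob, 100 mm from the arm's axis, at half the arm's thickness (z 56.5 mm).
- wax_tin: Bystander: round flat tin with a pale lid, 66 mm across, 23 mm high; origin under its centre.
- tape_measure: Bystander: yellow tape measure, 75 x 34 x 64 mm, standing; origin under its centre.
- masking_tape: Bystander: roll of masking tape lying flat, 96 mm across, 25 mm high; origin under its centre.
Mind the look-alikes: they are no part of the job. Of the things that look like the wedge, the larger one is meant.

How it is judged:
By the outcome, as a careful person would: the job done as asked, in the order asked, and still so for the second after the job is handed in, with the robot touching nothing.
It also fails if it takes over 70 s, if anything falls off the work surface, if the arm or the gripper's body presses on something with over 40 N, if the wrist force passes 120 N, or if a joint passes its speed limit or range.

## Working session

There is one attempt and no reset: what is moved stays moved. The work goes in short steps, Python scripts to look and compute and a tool call to move; the robot and the scene stay as the last step left them, time stands still between calls to the robot, and variables do not carry over. Pictures are saved under pics/ and viewed, at most 10 in all, crops included, and the job is handed in when it is done.

Besides the shell and the picture viewer there is one more tool, called after "Call:" by a JSON object that holds its "fn" and its "kwargs", one argument or row to a line. step_arm: Moves the arm, as the interface text tells. Its arguments: {"type":"object","properties":{"targets":{"type":"string"},"gripper":{"type":"number"},"squeeze":{"type":"number"}},"required":["targets"]}

```bash
ls; mkdir -p pics
cat > h.py <<'E'
import numpy as np, cv2
from station import manip
from scipy.spatial.transform import Rotation as R
def cam(name,s=None):
    c=manip.get_calibration(name)
    if 'extrinsics' in c: E=np.array(c['extrinsics'])
    else:
        s=s or manip.sense(); T=np.eye(4); T[:3,:3]=R.from_quat(s['tool_rot']).as_matrix(); T[:3,3]=s['tcp_pos']; E=T@np.array(c['tool_from_camera'])
    return 192/np.tan(np.radians(c['fov_y'])/2),c['cx'],c['cy'],E
def px2w(name,p,z,s=None):
    f,cx,cy,E=cam(name,s); p=np.atleast_2d(p)
    d=np.c_[(p[:,0]-cx)/f,(p[:,1]-cy)/f,np.ones(len(p))]@E[:3,:3].T
    o=E[:3,3]; return (o+d*((z-o[2])/d[:,2])[:,None])
def w2px(name,P,s=None):
    f,cx,cy,E=cam(name,s); q=(np.atleast_2d(P)-E[:3,3])@E[:3,:3]
    return np.c_[cx+f*q[:,0]/q[:,2],cy+f*q[:,1]/q[:,2]]
def snap(name,fn=None):
    im=manip.snapshot(name)
    if fn: cv2.imwrite('pics/'+fn,cv2.cvtColor(np.array(im),cv2.COLOR_RGB2BGR))
    return im
E
python3 - <<'E'
from h import *
snap('top','top0.png'); snap('scene','scene0.png')
for n in ['drill_jig','nest','gap_mouth','profile','wedge','wedge_butt','guide_arm','knob_end','wax_tin','tape_measure','masking_tape']:
    for r in manip.mark_of('top',n)[:4]: print(n,round(r['p'],2),np.round(r['position'],1),np.round(px2w('top',r['position'],0.0)[0],3))
print(manip.sense()); c=manip.get_calibration('top');print(c); print(manip.get_calibration('wrist'))
E
```

```text
pics
drill_jig 0.96 [280.6 193.8] [ 0.521 -0.082  0.   ]
drill_jig 0.44 [270.4 202.9] [ 0.493 -0.051  0.   ]
nest 0.68 [293.1 193.4] [ 0.522 -0.12   0.   ]
gap_mouth 0.86 [268.1 203.9] [ 0.491 -0.044  0.   ]
profile 0.58 [155.8 164.7] [0.608 0.291 0.   ]
wedge 0.92 [157.6 232.8] [0.405 0.283 0.   ]
wedge 0.73 [187.9 196.1] [0.514 0.195 0.   ]
wedge_butt 0.8 [131.6 231.1] [0.411 0.36  0.   ]
wedge_butt 0.49 [203.  206.2] [0.484 0.15  0.   ]Traceback (most recent call last):
  File "<stdin>", line 4, in <module>
ValueError: it knows: drill_jig, gap_mouth, knob_end, masking_tape, nest, profile, tape_measure, wax_tin, wedge, wedge_butt
```

```bash
cd pics; python3 -c "
import cv2,numpy as np
a=cv2.imread('top0.png');cv2.imwrite('top0b.png',cv2.resize(a,(768,576),interpolation=cv2.INTER_CUBIC))"
```

```text
(no output)
```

View pics/top0b.png

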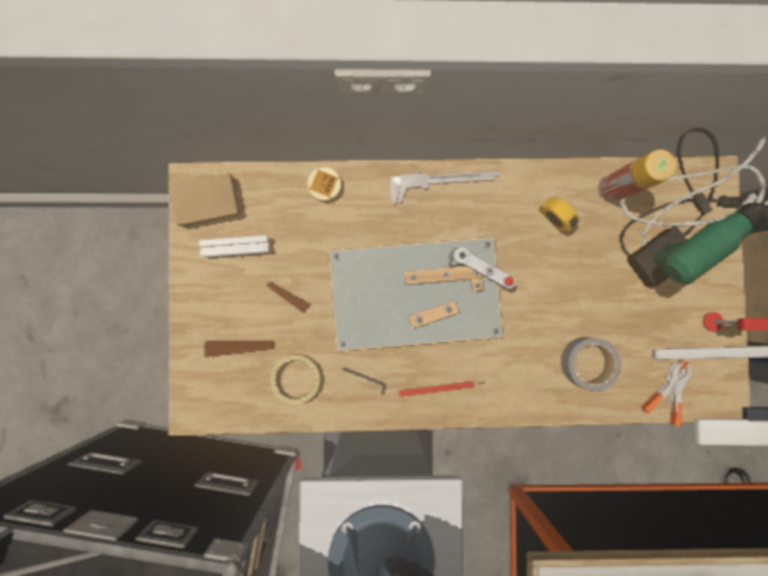

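View pics/scene0.png

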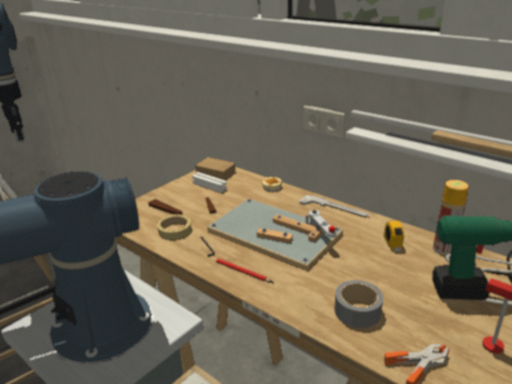

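The top view shows the jig at about (415,293), profile at (234,246), large wedge at (239,347) with its butt to the left, and the small look-alike at (288,296). The guide arm is open, with its knob at (508,282).

Run:
```python
from h import *
s=manip.sense(); print({k:np.round(v,3) for k,v in s.items()})
print(R.from_quat(s['tool_rot']).as_matrix().round(3))
for n in ['top','scene','wrist']: print(n,{k:np.round(v,3).tolist() for k,v in manip.get_calibration(n).items()})
for n,z in [('knob_end',.0565),('wax_tin',0),('tape_measure',0),('masking_tape',0),('profile',0)]:
    for r in manip.mark_of('top',n)[:3]: print(n,round(r['p'],2),np.round(px2w('top',r['position'],z)[0],3))
for n in ['profile','wedge','drill_jig']:
    for r in manip.masks_of('top',n)[:2]:
        m=r['pixels']; v,u=np.nonzero(m); z={'profile':.03,'wedge':.014,'drill_jig':.018}[n]
        P=px2w('top',np.c_[u,v],z)[:,:2].astype(np.float32); b=cv2.minAreaRect(P); print(n,r['p'],b)
```

```text
{'t': np.float64(0.4), 'q': array([ 1.124,  0.528,  1.433,  0.   ,  1.181, -0.178]), 'qd': array([ 0.001, -0.004, -0.002,  0.001, -0.001,  0.003]), 'tau': array([-0.0000e+00, -4.4180e+01, -1.7809e+01, -0.0000e+00,  3.0000e-03,
        0.0000e+00]), 'tcp_pos': array([0.166, 0.602, 0.231]), 'tool_rot': array([ 0.134,  0.991, -0.   , -0.   ]), 'force': array([-0.279, -0.604, -0.46 ]), 'ft_torque': array([-0.018,  0.043, -0.007]), 'gripper_force': np.float64(0.0), 'finger_gap': np.float64(1.002)}
[[-0.964  0.266 -0.   ]
 [ 0.266  0.964 -0.   ]
 [ 0.    -0.    -1.   ]]
top {'fov_y': 55.657, 'cx': 258.143, 'cy': 185.477, 'extrinsics': [[-0.001, -0.999, 0.046, 0.495], [-1.0, -0.0, -0.027, 0.015], [0.027, -0.046, -0.999, 1.09], [0.0, 0.0, 0.0, 1.0]]}
scene {'fov_y': 45.024, 'cx': 256.639, 'cy': 194.827, 'extrinsics': [[0.644, -0.375, 0.667, -0.35], [-0.765, -0.289, 0.576, -0.756], [-0.024, -0.881, -0.473, 0.717], [0.0, 0.0, 0.0, 1.0]]}
wrist {'fov_y': 63.665, 'cx': 254.187, 'cy': 190.691, 'tool_from_camera': [[-0.0, -0.961, -0.277, 0.071], [1.0, -0.0, 0.001, -0.001], [-0.001, -0.277, 0.961, -0.143], [0.0, 0.0, 0.0, 1.0]]}
knob_end 0.65 [ 0.531 -0.243  0.056]
wax_tin 0.61 [0.732 0.116 0.   ]
wax_tin 0.46 [0.608 0.282 0.   ]
tape_measure 0.69 [ 0.679 -0.35   0.   ]
tape_measure 0.52 [ 0.533 -0.255  0.   ]
masking_tape 0.57 [0.35  0.169 0.   ]
profile 0.58 [0.608 0.291 0.   ]
profile 0.81 ((0.6071093082427979, 0.2814859449863434), (0.03313763067126274, 0.13457879424095154), 4.529745101928711)
wedge 0.94 ((0.41128242015838623, 0.2771376669406891), (0.029932480305433273, 0.13106216490268707), 2.716371774673462)
wedge 0.73 ((0.5107665657997131, 0.18077191710472107), (0.08497118204832077, 0.0186806321144104), 56.31035614013672)
drill_jig 0.87 ((0.5167319178581238, -0.08518411219120026), (0.19953516125679016, 0.3590475618839264), 4.760288715362549)
```

```bash
cat >> h.py <<'E'
def go(p,psi):
    s=manip.sense(); M=R.from_quat(s['tool_rot']).as_matrix()
    cur=np.degrees(np.arctan2(M[1,1],M[0,1])); d=1000*M.T@(np.array(p)-s['tcp_pos'])
    print('row: %.1f %.1f %.1f %.1f'%(*d,-((psi-cur+180)%360-180)), 'psi',round(cur,2),'tcp',np.round(s['tcp_pos'],4),'F',np.round(s['force'],1),'t',s['t'])
E
python3 -c "
from h import *
go([.6,.24,.26],4.6)"
```

```text
row: -514.7 -234.3 -28.6 70.0 psi 74.6 tcp [0.166  0.6025 0.2314] F [0.1 0.7 0.1] t 0.8
```

Call:
{"fn": "step_arm", "kwargs": {
  "targets": "-515 -234 -29 70;-515 -234 -29 70;-515 -234 -29 70;-515 -234 -29 70;-515 -234 -29 70;-515 -234 -29 70;-515 -234 -29 70;-515 -234 -29 70;-515 -234 -29 70;-515 -234 -29 70;-515 -234 -29 70;-515 -234 -29 70",
  "gripper": 0.4
}}

```text
t: 2.0
tcp_pos: [0.6047, 0.2364, 0.2606]
tool_rot: [0.68, 0.733, 0.001, 0.002]
force: [0.3, 0.3, 0.7]
finger_gap: 0.603
gripper_force: 0.0
```

Call:
{"fn": "step_arm", "kwargs": {
  "targets": "0 0 0 0;0 0 0 0"
}}

```text
t: 2.2
tcp_pos: [0.5992, 0.2406, 0.2599]
tool_rot: [0.678, 0.735, -0.0, -0.001]
force: [-0.1, 0.9, 0.1]
finger_gap: 0.598
gripper_force: 0.0
```

```bash
cat >> h.py <<'E'
def rects(cam_,n,z,k=2,s=None,mk=True):
    for r in manip.masks_of(cam_,n)[:k]:
        v,u=np.nonzero(r['pixels']); P=px2w(cam_,np.c_[u,v],z,s)[:,:2].astype(np.float32); b=cv2.minAreaRect(P)
        print(n,round(r['p'],2),'c',np.round(b[0],4),'wh',np.round(b[1],4),'a',round(b[2],2))
    if mk:
        for r in manip.mark_of(cam_,n)[:k]: print('  mark',round(r['p'],2),np.round(r['position'],1))
E
python3 - <<'E'
from h import *
go([.6,.24,.26],4.6)
s=manip.sense(); snap('wrist','w1.png')
rects('wrist','profile',.03,2,s); rects('wrist','wedge',.014,2,s)
E
```

```text
row: -0.7 0.7 -0.1 -0.0 psi 4.59 tcp [0.5992 0.2406 0.2599] F [-0.1  0.9  0.1] t 2.2
profile 0.56 c [0.6097 0.2868] wh [0.0293 0.1271] a 4.6
wedge 0.81 c [0.412  0.2801] wh [0.0363 0.1295] a 0.57
wedge 0.8 c [0.5156 0.1876] wh [0.0919 0.0201] a 53.33
  mark 0.96 [188.4 191.3]
  mark 0.76 [112.5 115.5]
```

View pics/w1.png

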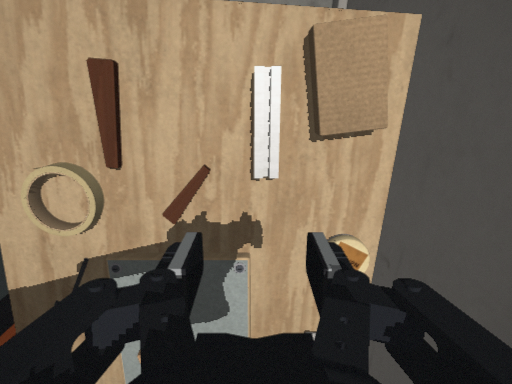

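The wrist view shows the profile at (267,122), well clear of the block on its right at (350,78). The large wedge is at (105,115) and the small one at (188,193).

```bash
python3 -c "
from h import *
go([.6105,.275,.0155],4.6)"
```

```text
row: 32.3 14.4 244.9 0.1 psi 4.73 tcp [0.599  0.2416 0.2604] F [ 1.   0.1 -0. ] t 2.45
```

Call:
{"fn": "step_arm", "kwargs": {
  "targets": "33 13 50 0;33 13 100 0;33 13 150 0;33 13 200 0;33 13 225 0;33 13 244.5 0;33 13 244.5 0"
}}

```text
t: 3.15
tcp_pos: [0.6072, 0.2743, 0.0122]
tool_rot: [0.678, 0.735, -0.003, -0.002]
force: [-0.6, -1.6, -0.4]
finger_gap: 0.595
gripper_force: 0.0
```

Call:
{"fn": "step_arm", "kwargs": {
  "targets": "0 0 0 0;0 0 0 0;0 0 0 0;0 0 0 0;0 0 0 0",
  "gripper": 1,
  "squeeze": 45
}}

```text
t: 3.65
tcp_pos: [0.6116, 0.2745, 0.0175]
tool_rot: [0.678, 0.735, 0.001, 0.001]
force: [-0.6, 0.1, 5.9]
finger_gap: 0.338
gripper_force: 48.1
```

Call:
{"fn": "step_arm", "kwargs": {
  "targets": "0 0 -30 0;0 0 -80 0;0 0 -130 0;0 0 -130 0"
}}

```text
t: 4.05
tcp_pos: [0.6159, 0.2755, 0.1542]
tool_rot: [0.678, 0.735, 0.007, 0.005]
force: [1.0, 1.3, -0.0]
finger_gap: 0.336
gripper_force: 47.4
```

```bash
python3 -c "
from h import *
go([.5,-.15,.28],4.6)"
```

```text
row: -414.5 -147.6 -129.4 0.0 psi 4.6 tcp [0.6159 0.2755 0.1542] F [ 1.   1.3 -0. ] t 4.05
```

Call:
{"fn": "step_arm", "kwargs": {
  "targets": "-50 -18 -45 0;-414 -147 -130 0;-414 -147 -130 0;-414 -147 -130 0;-414 -147 -130 0;-414 -147 -130 0;-414 -147 -130 0;-414 -147 -130 0;-414 -147 -130 0;-414 -147 -130 0;-414 -147 -130 0;-414 -147 -130 0"
}}

```text
t: 5.25
tcp_pos: [0.4967, -0.1492, 0.2751]
tool_rot: [0.678, 0.735, 0.0, -0.001]
force: [0.1, 0.6, -1.7]
finger_gap: 0.333
gripper_force: 47.4
```

Run:
```python
from h import *
import time
s=manip.sense(); snap('wrist','w2.png'); go([.5,-.15,.28],4.6)
rects('wrist','drill_jig',.018,1,s)
for n,z in [('drill_jig',0),('gap_mouth',.018),('nest',.018),('knob_end',.0565)]:
    for r in manip.mark_of('wrist',n)[:2]: print(n,round(r['p'],2),np.round(r['position'],1),np.round(px2w('wrist',r['position'],z,s)[0],4))
print(s['tcp_pos'],s['tool_rot'],s['qd'])
im=cv2.imread('pics/w2.png'); cv2.imwrite('pics/w2b.png',cv2.resize(im,(800,600),interpolation=cv2.INTER_CUBIC))
```

```text
row: -1.6 3.0 -5.1 0.1 psi 4.66 tcp [ 0.4969 -0.1487  0.275 ] F [ 0.4  0.9 -1.1] t 5.3
drill_jig 0.98 c [ 0.5189 -0.1062] wh [0.1992 0.2831] a 4.69
  mark 0.92 [273.9  95.9]
drill_jig 0.92 [273.9  95.9] [ 0.5147 -0.0698  0.    ]
gap_mouth 0.98 [261.7  79.5] [ 0.4969 -0.0524  0.018 ]
nest 0.61 [279.7 133.3] [ 0.5255 -0.1152  0.018 ]
knob_end 0.6 [284.  234.2] [ 0.5404 -0.2372  0.0565]
[ 0.49674735 -0.14922328  0.2750655 ] [ 6.78307578e-01  7.34777174e-01  2.10122978e-04 -1.13592902e-03] [ 0.03005055  0.00164068  0.00595354 -0.00242604 -0.00053939 -0.00269974]
```

View pics/w2b.png

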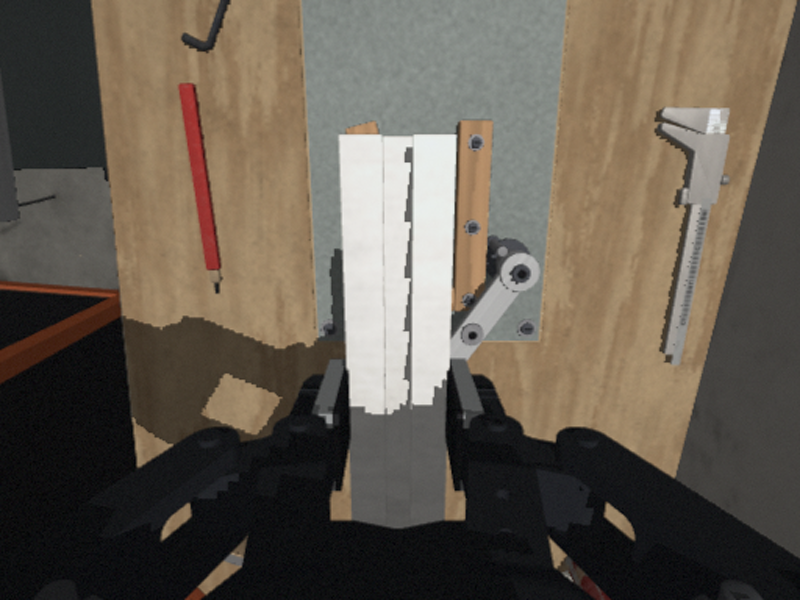

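The wrist view (scaled) shows the profile held straight. The fence's +y end is at (459–493,120), the board's right corner at (540,341), the hinge at (520,272) and the end of the cleat at (362,125).

Run:
```python
from h import *
from scipy.optimize import least_squares
s={'tcp_pos':np.array([0.49674735,-0.14922328,0.2750655]),'tool_rot':[6.78307578e-01,7.34777174e-01,2.1e-04,-1.13592902e-03]}
k=1.5625
obs=[((459,121),(20,20,34),'uv'),((540,341),(100,-165,18),'uv'),((302,0),(-100,None,18),'x'),((315,280),(-100,None,18),'x'),((567,0),(100,None,18),'x'),((545,280),(100,None,18),'x'),((520,272),(65,-90,64),'uv')]
def J(p,j): 
    c,sn=np.cos(p[2]),np.sin(p[2]); return np.array([p[0]+(c*j[0]-sn*j[1])/1e3,p[1]+(sn*j[0]+c*j[1])/1e3,j[2]/1e3])
def res(p):
    r=[]
    for uv,j,t in obs:
        w=px2w('wrist',np.array(uv)/k,j[2]/1e3,s)[0]-[p[0],p[1],0]
        c,sn=np.cos(p[2]),np.sin(p[2]); a=[c*w[0]+sn*w[1],-sn*w[0]+c*w[1]]
        r.append(a[0]*1e3-j[0])
        if t=='uv': r.append(a[1]*1e3-j[1])
    return r
o=least_squares(res,[.518,-.08,.083]); print(o.x,np.degrees(o.x[2]),np.round(o.fun,1))
p=o.x
# profile in hand, expected: top at z tcp+.030-.0155
zt=s['tcp_pos'][2]+.0145
W=px2w('wrist',np.array([(340,136),(456,134)])/k,zt,s); print('profile +y end corners',W, 'rel tcp',W-s['tcp_pos'], 'width',np.linalg.norm(W[0]-W[1]))
print('nest',J(p,(5,-45,18)))
# guide arm: bush & arm dir
B=px2w('wrist',np.array([(472,335)])/k,.063,s)[0]; A=J(p,(65,-90,0)); d=B-A; print('arm dir angle jig', np.pi-(np.arctan2(d[1],d[0])-p[2])%(2*np.pi))
print('cleat end',px2w('wrist',np.array([(348,128),(377,122)])/k,.034,s))
```

```text
[ 0.516284   -0.06848431  0.0814002 ] 4.66388805817235 [-0.8 -1.2 -1.1  1.6  3.2  2.5 -2.5 -1.3 -0.  -0.4]
profile +y end corners [[ 0.4751565  -0.07536562  0.2895655 ]
 [ 0.50442204 -0.07254635  0.2895655 ]] rel tcp [[-0.02159085  0.07385766  0.0145    ]
 [ 0.00767469  0.07667693  0.0145    ]] width 0.029401020713731133
nest [ 0.52492641 -0.11292875  0.018     ]
arm dir angle jig -0.9848494579687745
cleat end [[ 0.4512163  -0.05979478  0.034     ]
 [ 0.47267502 -0.05381552  0.034     ]]
```

```bash
cat >> h.py <<'E'
JP=[0.51628,-0.06848,np.radians(4.66)]
def J(j,p=JP):
    c,sn=np.cos(p[2]),np.sin(p[2]); return np.array([p[0]+(c*j[0]-sn*j[1])/1e3,p[1]+(sn*j[0]+c*j[1])/1e3,j[2]/1e3])
def inJ(w,p=JP):
    c,sn=np.cos(p[2]),np.sin(p[2]); a,b=w[0]-p[0],w[1]-p[1]; return np.round(1e3*np.array([c*a+sn*b,-sn*a+c*b]),1)
E
python3 -c "
from h import *
go(J((2.8,-52.6,45)),4.66)"
```

```text
row: 26.3 28.3 230.5 0.0 psi 4.7 tcp [ 0.4975 -0.1493  0.2755] F [-0.1  0.1 -1.2] t 5.6
```

Call:
{"fn": "step_arm", "kwargs": {
  "targets": "26 28 50 0;26 28 100 0;26 28 150 0;26 28 200 0;26 28 220 0;26 28 230 0;26 28 230 0;26 28 230 0"
}}

```text
t: 6.4
tcp_pos: [0.5244, -0.1226, 0.0471]
tool_rot: [0.678, 0.735, 0.0, 0.001]
force: [0.4, -0.7, -1.5]
finger_gap: 0.337
gripper_force: 47.3
```

Run:
```python
from h import *
s=manip.sense(); snap('wrist','w3.png'); go(J((2.8,-52.6,45)),4.66)
print(inJ(s['tcp_pos']))
im=cv2.imread('pics/w3.png'); cv2.imwrite('pics/w3b.png',cv2.resize(im,(800,600),interpolation=cv2.INTER_CUBIC))
```

```text
row: 2.2 -1.2 2.6 -0.0 psi 4.61 tcp [ 0.5247 -0.1228  0.0476] F [ 0.4 -0.6 -1.2] t 6.45
[  3.7 -54.6]
```

View pics/w3b.png

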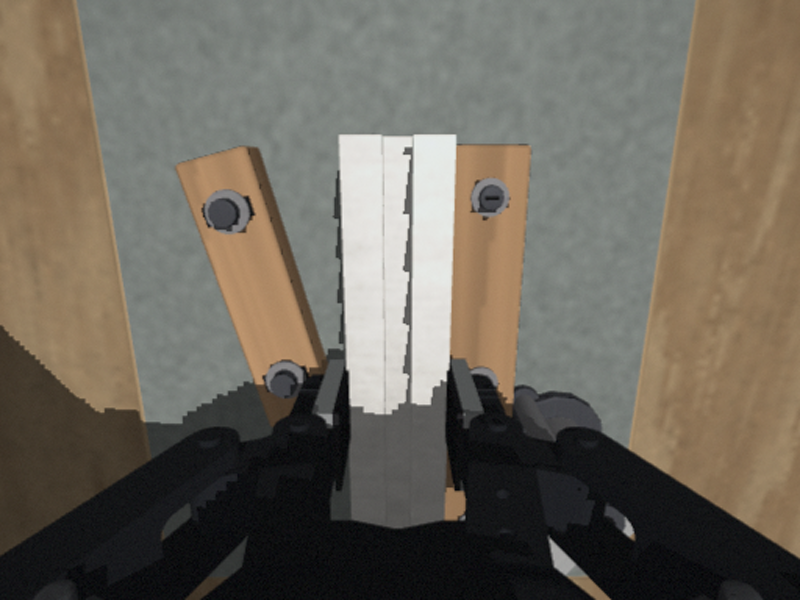

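The profile hovers beside the fence. The fence's far corner is at (530,145), the profile's end at (340–456,135), and the cleat end is seen at (178–258,147–165).

Run:
```python
from h import *
k=1.5625
s2={'tcp_pos':np.array([0.4970,-0.1492,0.2752]),'tool_rot':[6.78307578e-01,7.34777174e-01,2.1e-04,-1.13592902e-03]}
s=manip.sense()
f=lambda st,uv,z: inJ(px2w('wrist',np.array([uv])/k,z,st)[0])
print('w2 fence near/far',f(s2,(459,121),.034),f(s2,(493,120),.034),'cleat',f(s2,(377,122),.034))
print('w3 far',f(s,(530,145),.034),'near?',f(s,(457,145),.034),'cleat in,out',f(s,(258,147),.034),f(s,(177,166),.034),'cleat inner low',f(s,(322,350),.034))
zt=s['tcp_pos'][2]+.0145
print('profile',f(s,(340,136),zt),f(s,(456,134),zt),'board L/R',f(s,(100,250),.018),f(s,(673,250),.018))
```

```text
w2 fence near/far [19.5 18.8] [44.9 19.4] cleat [-42.   18.2]
w3 far [44.1 19.1] near? [21.5 19.1] cleat in,out [-40.1  18.6] [-65.9  12.9] cleat inner low [-23.3 -49. ]
profile [-11.6  20.6] [17.7 21.1] board L/R [-104.3  -16.5] [103.1 -16.9]
```

Call:
{"fn": "step_arm", "kwargs": {
  "targets": "2 0 0 0;2 0 5 0;2 0 9 0;2 0 12 0;2 0 12 0"
}}

```text
t: 6.95
tcp_pos: [0.5231, -0.1202, 0.0354]
tool_rot: [0.678, 0.735, 0.0, 0.0]
force: [-2.5, 1.2, 12.4]
finger_gap: 0.34
gripper_force: 48.9
```

Call:
{"fn": "step_arm", "kwargs": {
  "targets": "0 0 1 0;0 0 2 0;0 0 3 0;0 0 3 0;0 0 3 0"
}}

```text
t: 7.45
tcp_pos: [0.5231, -0.1203, 0.0353]
tool_rot: [0.678, 0.735, 0.0, 0.001]
force: [-6.7, 2.9, 35.6]
finger_gap: 0.333
gripper_force: 51.5
```

Call:
{"fn": "step_arm", "kwargs": {
  "targets": "0 0 -2.6 0;0 1.5 -2.6 0;0 2.5 -2.6 0;0 2.5 -2.6 0"
}}

```text
t: 7.85
tcp_pos: [0.5236, -0.1202, 0.0354]
tool_rot: [0.678, 0.735, -0.001, -0.001]
force: [-7.5, -2.2, 20.6]
finger_gap: 0.338
gripper_force: 49.9
```

Call:
{"fn": "step_arm", "kwargs": {
  "targets": "-1.5 0 0 0;-3 0 0 0;-4 0 0 0;-4 0 0 0"
}}

```text
t: 8.25
tcp_pos: [0.5235, -0.1204, 0.0354]
tool_rot: [0.679, 0.735, 0.0, -0.003]
force: [-4.4, 11.1, 22.7]
finger_gap: 0.338
gripper_force: 50.2
```

Call:
{"fn": "step_arm", "kwargs": {
  "targets": "0 0 -1.5 0;0 0 -1.5 0;0 0 -1.5 0"
}}

```text
t: 8.55
tcp_pos: [0.5257, -0.1234, 0.0354]
tool_rot: [0.678, 0.735, 0.0, -0.0]
force: [-1.7, 4.1, 9.7]
finger_gap: 0.337
gripper_force: 48.6
```

Call:
{"fn": "step_arm", "kwargs": {
  "targets": "0 0 -1 0;0 0 -1 0;0 0 -1 0"
}}

```text
t: 8.85
tcp_pos: [0.5259, -0.1242, 0.0355]
tool_rot: [0.678, 0.735, -0.0, -0.0]
force: [0.4, -0.3, -0.0]
finger_gap: 0.335
gripper_force: 47.5
```

Call:
{"fn": "step_arm", "kwargs": {
  "targets": "0 1 0 0;0 2 0 0;0 2 0 0;0 2 0 0"
}}

```text
t: 9.25
tcp_pos: [0.5263, -0.1241, 0.0355]
tool_rot: [0.678, 0.735, -0.001, -0.001]
force: [-4.0, -2.7, 0.1]
finger_gap: 0.337
gripper_force: 47.5
```

Call:
{"fn": "step_arm", "kwargs": {
  "targets": "-1 0 0 0;-2 0 0 0;-2 0 0 0;-2 0 0 0"
}}

```text
t: 9.65
tcp_pos: [0.5262, -0.1242, 0.0355]
tool_rot: [0.678, 0.735, -0.0, -0.002]
force: [-3.3, 3.0, 0.8]
finger_gap: 0.33
gripper_force: 47.6
```

```bash
python3 -c "
from h import *
go(J((5.8,-55.6,35)),4.66);print(inJ(manip.sense()['tcp_pos']))"
```

```text
row: 0.7 0.4 0.5 -0.1 psi 4.59 tcp [ 0.5262 -0.1242  0.0355] F [-3.3  3.   0.8] t 9.65
[  5.4 -56.3]
```

Call:
{"fn": "step_arm", "kwargs": {
  "targets": "0 -1 0 0;0 -1 0 0;0 -1 0 0",
  "gripper": 0.5
}}

```text
t: 9.95
tcp_pos: [0.5283, -0.1266, 0.0362]
tool_rot: [0.678, 0.735, 0.0, 0.001]
force: [0.2, 0.2, -1.0]
finger_gap: 0.501
gripper_force: 0.0
```

Call:
{"fn": "step_arm", "kwargs": {
  "targets": "0 0 -20 0;0 0 -60 0;0 0 -110 0;0 0 -160 0;0 0 -210 0;0 0 -210 0"
}}

```text
t: 10.55
tcp_pos: [0.532, -0.1282, 0.2538]
tool_rot: [0.678, 0.735, 0.003, 0.009]
force: [0.8, -0.3, -0.1]
finger_gap: 0.499
gripper_force: 0.0
```

```bash
python3 -c "
from h import *
go([.412,.30,.20],0.6)"
```

```text
row: 436.9 -86.1 48.5 4.0 psi 4.61 tcp [ 0.532  -0.1282  0.2538] F [ 0.8 -0.3 -0.1] t 10.55
```

Call:
{"fn": "step_arm", "kwargs": {
  "targets": "387 -86 48 4;387 -86 48 4;387 -86 48 4;387 -86 48 4;387 -86 48 4;387 -86 48 4;387 -86 48 4;387 -86 48 4;387 -86 48 4;387 -86 48 4;387 -86 48 4"
}}

```text
t: 11.65
tcp_pos: [0.4108, 0.2523, 0.1978]
tool_rot: [0.704, 0.711, 0.0, 0.0]
force: [-0.7, 0.3, -0.2]
finger_gap: 0.499
gripper_force: 0.0
```

Run:
```python
from h import *
s=manip.sense(); im=snap('wrist','w4.png'); go([.412,.32,.003],0.6)
rs=manip.masks_of('wrist','wedge')
for r in rs[:2]:
    m=r['pixels'].astype(np.uint8); c=max(cv2.findContours(m,0,2)[0],key=cv2.contourArea)
    h=cv2.convexHull(c); e=.5
    while len(a:=cv2.approxPolyDP(h,e,True))>4: e+=.3
    uv=a[:,0,:]; print(round(r['p'],2),uv.tolist(),np.round(px2w('wrist',uv,.014,s)[:,:2],4).tolist())
    print(np.round(r['position']))
cv2.imwrite('pics/w4b.png',cv2.resize(cv2.imread('pics/w4.png'),(800,600),interpolation=cv2.INTER_CUBIC))
```

```text
row: 68.1 1.5 194.9 -0.1 psi 0.49 tcp [0.411  0.2519 0.1979] F [ 0.2 -0.9  0.3] t 11.7
0.96 [[242, 78], [269, 82], [265, 201], [252, 195]] [[0.3968, 0.3446], [0.4238, 0.3411], [0.4222, 0.2161], [0.4077, 0.2229]]
[256. 129.]
0.84 [[370, 196], [335, 248], [318, 240], [361, 191]] [[0.5383, 0.223], [0.5047, 0.1594], [0.4843, 0.1694], [0.5278, 0.2286]]
[345. 220.]
```

View pics/w4b.png

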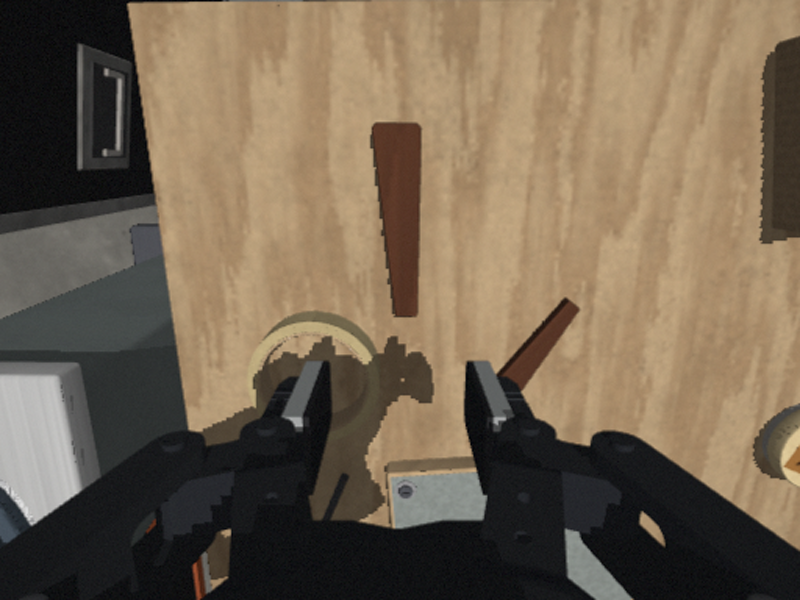

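The large wedge is at butt (372–420,124) and thin end (395–418,317), with its straight face on the right.

Call:
{"fn": "step_arm", "kwargs": {
  "targets": "50 -2 50 0;69 -2 100 0;69 -2 150 0;69 -2 175 0;69 -2 187 0;69 -2 191 0;69 -2 195 0;69 -2 195 0"
}}

```text
t: 12.55
tcp_pos: [0.409, 0.322, 0.0045]
tool_rot: [0.704, 0.71, 0.002, 0.001]
force: [-0.3, 0.4, 0.8]
finger_gap: 0.5
gripper_force: 0.0
```

Call:
{"fn": "step_arm", "kwargs": {
  "targets": "0 0 0 0;0 0 0 0;0 0 0 0;0 0 0 0;0 0 0 0",
  "gripper": 1,
  "squeeze": 40
}}

```text
t: 13.05
tcp_pos: [0.4092, 0.3224, 0.005]
tool_rot: [0.703, 0.711, 0.002, 0.001]
force: [1.4, -2.1, 6.4]
finger_gap: 0.336
gripper_force: 39.0
```

Call:
{"fn": "step_arm", "kwargs": {
  "targets": "0 0 -20 0;0 0 -60 0;0 0 -110 0;0 0 -150 0;0 0 -150 0"
}}

```text
t: 13.55
tcp_pos: [0.4108, 0.3239, 0.1591]
tool_rot: [0.703, 0.711, 0.006, 0.002]
force: [0.5, 0.7, -0.4]
finger_gap: 0.333
gripper_force: 39.1
```

```bash
python3 -c "
from h import *
go(J((-24,150,120)),4.66)"
```

```text
row: -245.8 66.2 38.5 -4.0 psi 0.62 tcp [0.4108 0.3239 0.1591] F [ 0.5  0.7 -0.4] t 13.55
```

Call:
{"fn": "step_arm", "kwargs": {
  "targets": "-246 66 0 -4;-246 66 0 -4;-246 66 0 -4;-246 66 0 -4;-246 66 38 -4;-246 66 38 -4;-246 66 38 -4"
}}

```text
t: 14.25
tcp_pos: [0.4751, 0.0751, 0.1134]
tool_rot: [0.68, 0.734, -0.001, -0.002]
force: [-0.7, 0.5, -0.1]
finger_gap: 0.336
gripper_force: 39.1
```

Run:
```python
from h import *
s=manip.sense(); snap('top','t5.png'); snap('wrist','w5.png'); go(J((-27.5,135,60)),4.66); print(inJ(s['tcp_pos']))
a=cv2.imread('pics/t5.png')[150:270,200:360]; b=cv2.imread('pics/w5.png')
a=cv2.resize(a,(800,600),interpolation=cv2.INTER_CUBIC)[:, :]; a=cv2.resize(a,(400,300)); b=cv2.resize(b,(400,300))
cv2.imwrite('pics/c5.png',np.hstack([a,b]))
z=s['tcp_pos'][2]+.01
for r in manip.masks_of('wrist','wedge')[:1]:
    m=r['pixels'].astype(np.uint8); c=max(cv2.findContours(m,0,2)[0],key=cv2.contourArea); h=cv2.convexHull(c)[:,0]
    print(r['p'],h.tolist()); print([inJ(w).tolist() for w in px2w('wrist',h,z,s)])
```

```text
row: -13.7 1.9 54.7 -0.1 psi 4.58 tcp [0.4751 0.0773 0.1147] F [-0.1 -0.3  0. ] t 14.35
[-29.4 146.5]
0.97 [[364, 0], [364, 2], [363, 4], [357, 13], [320, 68], [298, 100], [293, 107], [292, 108], [287, 108], [285, 107], [274, 97], [271, 94], [270, 92], [270, 90], [271, 88], [345, 0]]
[[11.9, 253.3], [12.0, 252.6], [11.6, 252.0], [9.6, 248.9], [-3.6, 229.2], [-12.0, 216.8], [-14.0, 214.1], [-14.4, 213.7], [-16.5, 213.7], [-17.3, 214.1], [-22.0, 218.1], [-23.2, 219.3], [-23.6, 220.1], [-23.6, 220.8], [-23.2, 221.6], [4.7, 253.3]]
```

View pics/c5.png

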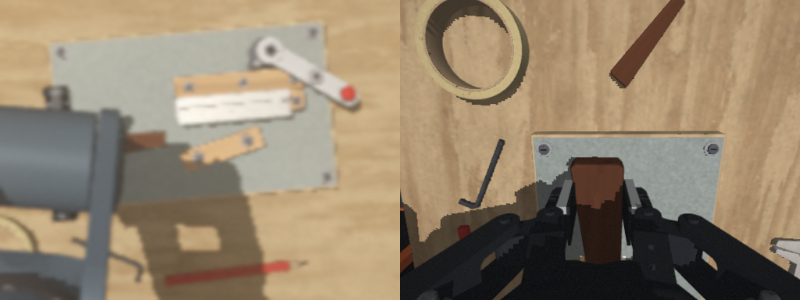

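The profile sits along the fence, and the wedge in hand points at the gap, with its thin end at (165,140) in the left crop.

Call:
{"fn": "step_arm", "kwargs": {
  "targets": "-4 2 40 0;-4 2 70 0;-4 2 84 0;-4 2 89 0;-4 2 89 0;-4 2 89 0"
}}

```text
t: 15.0
tcp_pos: [0.4789, 0.0736, 0.0268]
tool_rot: [0.678, 0.735, 0.001, 0.001]
force: [0.1, 0.6, -1.2]
finger_gap: 0.338
gripper_force: 39.1
```

Run:
```python
from h import *
s=manip.sense();go(J((-27.5,142,24)),4.66); print(inJ(s['tcp_pos']))
```

```text
row: -2.7 -1.8 2.8 0.0 psi 4.68 tcp [0.4789 0.0736 0.0268] F [ 0.1  0.6 -1.2] t 15.0
[-25.7 144.7]
```

Call:
{"fn": "step_arm", "kwargs": {
  "targets": "0 -1 1.5 0;0 -1 2.5 0;0 -1 2.5 0"
}}

```text
t: 15.3
tcp_pos: [0.4775, 0.0727, 0.0239]
tool_rot: [0.678, 0.735, 0.0, 0.0]
force: [-0.1, -0.5, -1.4]
finger_gap: 0.338
gripper_force: 39.1
```

Call:
{"fn": "step_arm", "kwargs": {
  "targets": "-5 0 0 0;-10 0 0 0;-15 0 0 0;-20 0 0 0;-24 0 0 0;-24 0 0 0"
}}

```text
t: 15.9
tcp_pos: [0.4794, 0.0481, 0.0234]
tool_rot: [0.679, 0.735, 0.0, 0.0]
force: [0.8, -0.4, -0.9]
finger_gap: 0.336
gripper_force: 39.1
```

Call:
{"fn": "step_arm", "kwargs": {
  "targets": "-5 0 0 0;-10 0 0 0;-15 0 0 0;-20 0 0 0;-20 0 0 0"
}}

```text
t: 16.4
tcp_pos: [0.4811, 0.0282, 0.0234]
tool_rot: [0.679, 0.735, 0.0, 0.0]
force: [-0.7, -0.1, -0.2]
finger_gap: 0.336
gripper_force: 39.1
```

Call:
{"fn": "step_arm", "kwargs": {
  "targets": "0 0 0 0;0 0 0 0;0 0 0 0",
  "gripper": 0.45
}}

```text
t: 16.7
tcp_pos: [0.4809, 0.029, 0.0235]
tool_rot: [0.678, 0.735, 0.0, 0.0]
force: [-0.1, 0.3, -0.9]
finger_gap: 0.552
gripper_force: 0.0
```

Call:
{"fn": "step_arm", "kwargs": {
  "targets": "0 0 -20 0;0 0 -50 0;50 0 -80 0;60 0 -80 0;60 0 -80 0;60 0 -80 0"
}}

```text
t: 17.3
tcp_pos: [0.4759, 0.0889, 0.1035]
tool_rot: [0.678, 0.735, -0.0, 0.0]
force: [-0.3, 0.5, 0.1]
finger_gap: 0.552
gripper_force: 0.0
```

Run:
```python
from h import *
s=manip.sense();print(inJ(s['tcp_pos']),s['t'])
snap('wrist','w6.png'); snap('top','t6.png')
cv2.imwrite('pics/c6.png',np.hstack([cv2.resize(cv2.imread('pics/t6.png')[150:270,200:360],(400,300),interpolation=cv2.INTER_CUBIC),cv2.resize(cv2.imread('pics/w6.png'),(400,300))]))
```

```text
[-27.5 160.2] 17.3
```

View pics/c6.png

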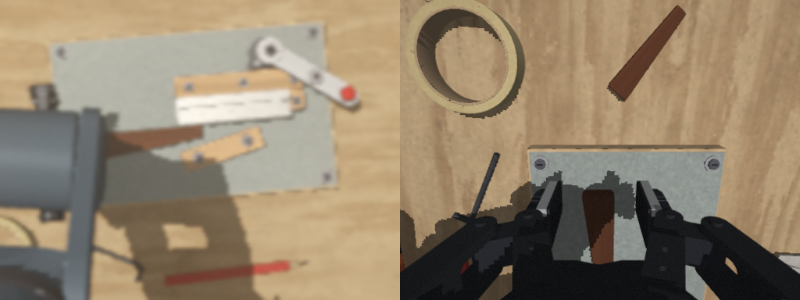

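The wedge lies in the gap mouth, with its thin end at (203,131) and its butt free between the fingers.

Call:
{"fn": "step_arm", "kwargs": {
  "targets": "-8 0 0 0;-8 0 20 0;-8 0 50 0;-8 0 70 0;-8 0 78 0;-8 0 78 0",
  "gripper": 1
}}

```text
t: 18.0
tcp_pos: [0.476, 0.0799, 0.0242]
tool_rot: [0.679, 0.734, -0.001, -0.001]
force: [-0.5, -0.1, -0.3]
finger_gap: -0.0
gripper_force: 0.0
```

Call:
{"fn": "step_arm", "kwargs": {
  "targets": "-8 0 0 0;-16 0 0 0;-24 0 0 0;-32 0 0 0;-40 0 0 0;-40 0 0 0"
}}

```text
t: 18.6
tcp_pos: [0.4804, 0.0396, 0.0257]
tool_rot: [0.679, 0.734, 0.0, 0.0]
force: [0.6, 0.3, 0.1]
finger_gap: 0.0
gripper_force: 0.0
```

Run:
```python
from h import *
s=manip.sense();print(inJ(s['tcp_pos']),s['t'],s['tcp_pos'],s['force'])
```

```text
[-26.9 110.6] 18.6 [0.48044408 0.03961362 0.02567893] [0.55033085 0.33903294 0.09727263]
```

Call:
{"fn": "step_arm", "kwargs": {
  "targets": "-3 0 2 0;-6 0 3 0;-9 0 3 0;-12 0 3 0;-12 0 3 0"
}}

```text
t: 19.1
tcp_pos: [0.481, 0.0286, 0.0223]
tool_rot: [0.678, 0.735, -0.0, 0.0]
force: [-0.5, 0.1, 0.1]
finger_gap: -0.002
gripper_force: 0.0
```

Call:
{"fn": "step_arm", "kwargs": {
  "targets": "-2 0 0 0;-4 0 0 0;-6 0 0 0;-8 0 0 0;-8 0 0 0"
}}

```text
t: 19.6
tcp_pos: [0.4812, 0.021, 0.0224]
tool_rot: [0.678, 0.735, -0.0, -0.0]
force: [0.0, 0.8, -0.5]
finger_gap: -0.002
gripper_force: 0.9
```

Call:
{"fn": "step_arm", "kwargs": {
  "targets": "-2 0 0 0;-4 0 0 0;-6 0 0 0;-8 0 0 0;-8 0 0 0"
}}

```text
t: 20.1
tcp_pos: [0.4771, 0.0183, 0.0224]
tool_rot: [0.679, 0.734, -0.001, -0.006]
force: [-2.5, 25.9, 6.4]
finger_gap: 0.001
gripper_force: 12.9
```

Call:
{"fn": "step_arm", "kwargs": {
  "targets": "-2 0 0 0;-4 0 0 0;-6 0 0 0;-8 0 0 0;-8 0 0 0"
}}

```text
t: 20.6
tcp_pos: [0.472, 0.016, 0.0224]
tool_rot: [0.681, 0.733, -0.002, -0.013]
force: [-4.1, 48.7, 14.3]
finger_gap: 0.004
gripper_force: 25.0
```

Run:
```python
from h import *
s=manip.sense();print(inJ(s['tcp_pos']),s['t'],s['tcp_pos'],s['force'])
```

```text
[-37.2  87.8] 20.6 [0.47204302 0.01602364 0.02239801] [-4.05383591 48.66520049 14.25307842]
```

Call:
{"fn": "step_arm", "kwargs": {
  "targets": "6 0 0 0;12 0 0 0;20 0 0 0;40 0 0 0;40 0 0 0"
}}

```text
t: 21.1
tcp_pos: [0.4799, 0.0458, 0.0225]
tool_rot: [0.678, 0.736, 0.0, 0.0]
force: [-0.6, -0.3, 0.1]
finger_gap: -0.005
gripper_force: 0.0
```

Call:
{"fn": "step_arm", "kwargs": {
  "targets": "0 0 -50 0;-5 0 -100 0;-50 0 -120 0;-90 0 -120 0;-130 0 -120 0;-130 0 -120 0;-130 0 -120 0"
}}

```text
t: 21.8
tcp_pos: [0.4901, -0.0864, 0.1424]
tool_rot: [0.679, 0.734, 0.0, 0.0]
force: [0.0, -0.1, 0.0]
finger_gap: -0.001
gripper_force: 0.0
```

Run:
```python
from h import *
s=manip.sense();print(inJ(s['tcp_pos']),s['t'],s['tcp_pos'],s['force'])
snap('wrist','w7.png')
cv2.imwrite('pics/c7.png',cv2.resize(cv2.imread('pics/w7.png'),(800,600),interpolation=cv2.INTER_CUBIC))
```

```text
[-27.6 -15.7] 21.8 [ 0.49008166 -0.0863696   0.14244589] [ 0.04628388 -0.14655287  0.04763368]
```

View pics/c7.png

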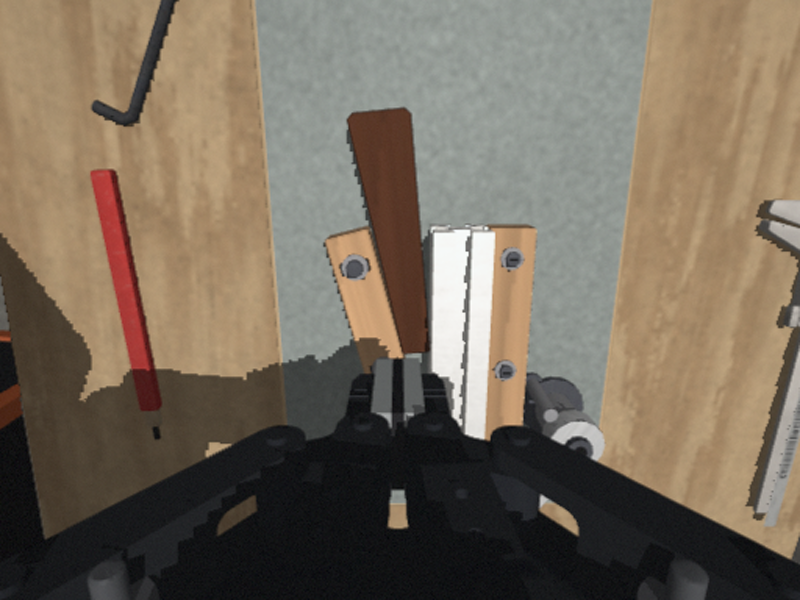

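The wedge is askew: its butt leans to -x at (350–410,112), while its thin end touches the profile at (427,350). It has bound early.

Run:
```python
from h import *
s=manip.sense();k=1.5625
f=lambda uv,z: inJ(px2w('wrist',np.array([uv])/k,z,s)[0])
for n,uv,z in [('buttL',(349,119),.032),('buttR',(410,112),.032),('thinL',(404,352),.032),('thinR',(427,350),.032),('profL',(431,227),.048),('profL low',(432,430),.048),('profR',(494,226),.048),('fenceR',(535,226),.034),('cleat top',(371,229),.034),('cleat low',(402,352),.034),('boardL',(265,200),.018),('boardR',(634,200),.018),('cleat outer',(327,239),.034)]: print(n,f(uv,z))
```

```text
buttL [-52.7  74.5]
buttR [-22.6  77.7]
thinL [-25.4 -49.2]
thinR [-12.4 -48. ]
profL [-12.4  23.3]
profL low [-10.  -89.2]
profR [18.5 23.7]
fenceR [42.6 21.8]
cleat top [-42.7  20.5]
cleat low [-26.5 -48.4]
boardL [-101.    34.2]
boardR [100.   33.7]
cleat outer [-65.8  15.3]
```

Run:
```python
from h import *
k=1.5625
s3={'tcp_pos':np.array([0.5247,-0.1228,0.0476]),'tool_rot':[0.678,0.735,0,.001]}
s7=manip.sense()
f=lambda s,uv,z: inJ(px2w('wrist',np.array([uv])/k,z,s)[0])
def ang(s,a,b,z,n): A,B=f(s,a,z),f(s,b,z); d=A-B; print(n,A,B,'slope deg',round(np.degrees(np.arctan2(-d[0],d[1])),1))
ang(s3,(228,212),(285,378),.036,'w3 screws')
ang(s3,(258,147),(322,350),.034,'w3 inner')
ang(s3,(178,166),(268,410),.034,'w3 outer')
ang(s3,(530,145),(517,370),.034,'w3 fence far')
ang(s3,(80,0),(147,450),.018,'w3 boardL')
ang(s3,(694,0),(632,440),.018,'w3 boardR')
ang(s7,(512,258),(505,370),.036,'w7 fence screws')
ang(s7,(535,226),(524,420),.034,'w7 fence far')
ang(s7,(258,0),(286,420),.018,'w7 boardL')
ang(s7,(649,0),(607,400),.018,'w7 boardR')
ang(s7,(327,239),(358,360),.034,'w7 cleat outer')
ang(s7,(371,229),(402,352),.034,'w7 cleat inner')
im=cv2.imread('pics/t6.png');
```

```text
w3 screws [-50.8  -1.2] [-36.4 -58.8] slope deg 14.0
w3 inner [-40.2  18.5] [-23.4 -49.1] slope deg 14.0
w3 outer [-65.7  12.9] [-43.9 -72.4] slope deg 14.3
w3 fence far [44.1 19.1] [ 45.2 -56.8] slope deg 0.8
w3 boardL [-97.2  63.3] [-99.5 -99.4] slope deg -0.8
w3 boardR [97.  63.2] [ 98.6 -95.2] slope deg 0.6
w7 fence screws [31.2  5.3] [ 31.3 -58.6] slope deg 0.1
w7 fence far [42.6 21.8] [ 44.7 -91.3] slope deg 1.1
w7 boardL [-96.9 130.5] [ -98.4 -100.2] slope deg -0.4
w7 boardR [ 94.6 130. ] [ 99.4 -87. ] slope deg 1.3
w7 cleat outer [-65.8  15.3] [-51.3 -53.2] slope deg 12.0
w7 cleat inner [-42.7  20.5] [-26.5 -48.4] slope deg 13.2
```

```bash
python3 -c "
from h import *
go(J((-15,-110,190)),4.66)"
```

```text
row: -95.5 13.2 -47.8 -0.1 psi 4.51 tcp [ 0.4896 -0.0851  0.1422] F [-0.1 -0.8  0.4] t 21.85
```

Call:
{"fn": "step_arm", "kwargs": {
  "targets": "-95 13 -48 0;-95 13 -48 0;-95 13 -48 0;-95 13 -48 0"
}}

```text
t: 22.25
tcp_pos: [0.5111, -0.1786, 0.1909]
tool_rot: [0.678, 0.735, 0.0, 0.001]
force: [-0.5, 0.4, -0.2]
finger_gap: 0.0
gripper_force: 0.0
```

```bash
cat >> h.py <<'E'
def poly(m,z,s,n=4,camn='wrist'):
    m=m.astype(np.uint8); c=max(cv2.findContours(m,0,1)[0],key=cv2.contourArea)
    h=cv2.convexHull(c); e=.5
    while len(a:=cv2.approxPolyDP(h,e,True))>n: e+=.25
    return [inJ(w).tolist() for w in px2w(camn,a[:,0,:],z,s)], cv2.contourArea(c)
E
cat > look.py <<'E'
from h import *
s=manip.sense(); im=np.array(snap('wrist','l.png')); print(inJ(s['tcp_pos']),s['tcp_pos'],s['t'])
for n,z in [('profile',.048),('wedge',.032)]:
    for r in manip.masks_of('wrist',n)[:1]: print(n,round(r['p'],2),poly(r['pixels'],z,s))
hsv=cv2.cvtColor(im,cv2.COLOR_RGB2HSV); print('cleat hsv',hsv[int(265/1.5625),int(385/1.5625)])
# board region only: rails
B=w2px('wrist',[J((x,y,18)) for x,y in [(-97,-160),(97,-160),(97,162),(-97,162)]],s).astype(np.int32)
reg=cv2.fillPoly(np.zeros(im.shape[:2],np.uint8),[B],1)
m=((hsv[...,0]<22)&(hsv[...,1]>70)&(hsv[...,2]>120)&(reg>0)).astype(np.uint8)
m=cv2.morphologyEx(m,cv2.MORPH_CLOSE,np.ones((3,3)))
n,l,st,c=cv2.connectedComponentsWithStats(m)
for i in range(1,n):
    if st[i,4]>150: print('rail',st[i].tolist(),poly(l==i,.034,s))
E
python3 look.py
```

```text
[ -14.1 -109.4] [ 0.51109862 -0.17863111  0.19086425] 22.25
profile 0.67 ([[17.7, 20.4], [19.1, -109.4], [-9.5, -110.4], [-11.6, 14.4]], 5021.0)
wedge 0.58 ([[-46.8, 44.9], [-19.2, 44.9], [-13.1, -48.9], [-25.5, -48.9]], 2673.5)
cleat hsv [ 65  10 148]
rail [196, 33, 52, 111, 2376] ([[-47.5, 18.7], [-22.8, -73.1], [-41.2, -77.9], [-66.4, 11.4]], 2678.0)
rail [266, 32, 55, 163, 3572] ([[43.2, 19.3], [44.1, -100.7], [-2.0, -129.5], [21.3, 17.0]], 3663.0)
```

```bash
python3 -c "
from h import *
go(J((-78,62,140)),4.66)"
```

```text
row: 168.3 -61.8 49.9 0.0 psi 4.7 tcp [ 0.5091 -0.1759  0.1893] F [-0.1 -0.3 -0.9] t 22.4
```

Call:
{"fn": "step_arm", "kwargs": {
  "targets": "50 -18 15 0;100 -37 30 0;150 -55 40 0;169 -63 50 0;169 -63 90 0;169 -63 130 0;169 -63 155 0;169 -63 166 0;169 -63 166 0"
}}

```text
t: 23.3
tcp_pos: [0.4325, -0.0137, 0.0232]
tool_rot: [0.678, 0.735, -0.001, -0.002]
force: [0.1, -0.2, -0.5]
finger_gap: 0.001
gripper_force: 0.0
```

```bash
python3 -c "
from h import *
go(J((-62,62,23)),4.66);print(inJ(manip.sense()['tcp_pos']))"
```

```text
row: 0.6 17.1 0.1 0.0 psi 4.68 tcp [ 0.4325 -0.0137  0.0232] F [ 0.1 -0.2 -0.5] t 23.3
[-79.1  61.4]
```

Call:
{"fn": "step_arm", "kwargs": {
  "targets": "0 4 0 0;0 8 0 0;0 12 0 0;0 12 0 0"
}}

```text
t: 23.7
tcp_pos: [0.448, -0.0144, 0.0253]
tool_rot: [0.678, 0.735, 0.001, 0.002]
force: [0.3, 0.1, 0.4]
finger_gap: -0.0
gripper_force: 0.0
```

Call:
{"fn": "step_arm", "kwargs": {
  "targets": "0 2 0 0;0 4 0 0;0 5 0 0;0 5 0 0"
}}

```text
t: 24.1
tcp_pos: [0.4503, -0.0134, 0.0244]
tool_rot: [0.678, 0.735, -0.0, -0.001]
force: [-2.0, -0.3, 1.7]
finger_gap: 0.005
gripper_force: 1.2
```

Call:
{"fn": "step_arm", "kwargs": {
  "targets": "0 1 0 0;0 2 0 0;0 3 0 0;0 3 0 0"
}}

```text
t: 24.5
tcp_pos: [0.4535, -0.013, 0.0243]
tool_rot: [0.678, 0.735, -0.0, -0.001]
force: [-2.9, 0.8, 1.7]
finger_gap: 0.002
gripper_force: 1.4
```

Call:
{"fn": "step_arm", "kwargs": {
  "targets": "0 1 0 0;0 2 0 0;0 3 0 0;0 3 0 0"
}}

```text
t: 24.9
tcp_pos: [0.4578, -0.0133, 0.0244]
tool_rot: [0.678, 0.735, 0.0, 0.0]
force: [-2.1, 0.4, 0.6]
finger_gap: 0.002
gripper_force: 0.9
```

Call:
{"fn": "step_arm", "kwargs": {
  "targets": "0 1 0 0;0 2 0 0;0 2 0 0"
}}

```text
t: 25.2
tcp_pos: [0.459, -0.0129, 0.0244]
tool_rot: [0.678, 0.735, -0.0, -0.0]
force: [-3.7, 1.2, -0.5]
finger_gap: 0.001
gripper_force: 1.2
```

Call:
{"fn": "step_arm", "kwargs": {
  "targets": "0 1 0 0;0 2 0 0;0 2 0 0"
}}

```text
t: 25.5
tcp_pos: [0.4599, -0.0125, 0.0243]
tool_rot: [0.678, 0.735, -0.001, -0.001]
force: [-4.9, -0.0, 3.2]
finger_gap: 0.0
gripper_force: 2.4
```

Call:
{"fn": "step_arm", "kwargs": {
  "targets": "0 -10 0 0;0 -25 -30 0;20 -25 -60 0;45 0 -60 0;55 25 -60 0;55 25 -40 0;55 25 -20 0;55 25 -4 0;55 25 0 0;55 25 0 0"
}}

```text
t: 26.5
tcp_pos: [0.4823, 0.0437, 0.0241]
tool_rot: [0.678, 0.735, 0.0, 0.001]
force: [0.0, 0.5, 0.0]
finger_gap: 0.002
gripper_force: 0.0
```

```bash
python3 -c "
from h import *
go(J((-26,100,23.5)),4.66);print(inJ(manip.sense()['tcp_pos']))
s=manip.sense(); im=snap('wrist','l2.png')
for r in manip.masks_of('top','wedge')[:0]: pass"
```

```text
row: -14.5 -1.3 0.7 -0.1 psi 4.58 tcp [0.4823 0.0437 0.0241] F [0.  0.5 0. ] t 26.5
[-24.7 114.5]
```

Call:
{"fn": "step_arm", "kwargs": {
  "targets": "-8 -1 0 0;-16 -1 0 0;-20 -1 0 0;-20 -1 0 0"
}}

```text
t: 27.0
tcp_pos: [0.4827, 0.023, 0.0247]
tool_rot: [0.679, 0.734, 0.0, 0.0]
force: [-0.3, -0.1, -0.2]
finger_gap: -0.001
gripper_force: 0.0
```

Call:
{"fn": "step_arm", "kwargs": {
  "targets": "-1 0 0 0;-2 0 0 0;-3 0 0 0;-3 0 0 0"
}}

```text
t: 27.4
tcp_pos: [0.4825, 0.021, 0.0244]
tool_rot: [0.678, 0.735, -0.0, 0.0]
force: [0.7, -0.2, 0.1]
finger_gap: -0.001
gripper_force: 0.0
```

Call:
{"fn": "step_arm", "kwargs": {
  "targets": "-1 0 0 0;-2 0 0 0;-2 0 0 0"
}}

```text
t: 27.7
tcp_pos: [0.4821, 0.0196, 0.0244]
tool_rot: [0.678, 0.735, -0.0, -0.001]
force: [-0.7, 4.2, 0.4]
finger_gap: 0.0
gripper_force: 2.1
```

Call:
{"fn": "step_arm", "kwargs": {
  "targets": "-1 0 0 0;-2 0 0 0;-2 0 0 0"
}}

```text
t: 28.0
tcp_pos: [0.4812, 0.0193, 0.0244]
tool_rot: [0.679, 0.734, 0.0, -0.002]
force: [-0.5, 11.2, 3.2]
finger_gap: 0.001
gripper_force: 6.2
```

Call:
{"fn": "step_arm", "kwargs": {
  "targets": "-1 0 0 0;-1.5 0 0 0;-1.5 0 0 0"
}}

```text
t: 28.3
tcp_pos: [0.4804, 0.019, 0.0244]
tool_rot: [0.679, 0.734, -0.0, -0.003]
force: [-0.6, 18.1, 3.1]
finger_gap: 0.001
gripper_force: 8.8
```

```bash
python3 -c "
from h import *
s=manip.sense();print(inJ(s['tcp_pos']),s['force'])"
```

```text
[-28.7  90.1] [-0.64943265 18.10458445  3.14994101]
```

Call:
{"fn": "step_arm", "kwargs": {
  "targets": "5 0 0 0;25 0 0 0;25 0 -50 0;5 0 -90 0;-45 0 -110 0;-95 0 -130 0;-145 0 -130 0;-145 0 -130 0;-145 0 -130 0"
}}

```text
t: 29.2
tcp_pos: [0.4947, -0.1311, 0.1545]
tool_rot: [0.679, 0.734, -0.0, 0.001]
force: [-1.0, -0.7, -0.8]
finger_gap: 0.0
gripper_force: 0.0
```

```bash
python3 look.py
```

```text
[-26.6 -60.6] [ 0.49470571 -0.13108818  0.15453495] 29.2
profile 0.89 ([[19.4, 19.7], [19.6, -107.3], [-2.4, -109.1], [-12.0, 18.4]], 5712.0)
wedge 0.68 ([[-42.3, 78.7], [-14.0, 76.6], [-11.9, -49.5], [-26.8, -45.8]], 4820.5)
cleat hsv [ 15 105 204]
rail [207, 89, 55, 115, 2643] ([[-46.0, 19.1], [-21.6, -69.0], [-42.2, -78.3], [-65.7, 13.8]], 2985.0)
rail [286, 88, 56, 167, 3640] ([[42.4, 19.5], [43.0, -104.9], [2.1, -129.2], [22.9, 19.6]], 3773.5)
```

```bash
python3 -c "
from h import *
go(J((-27,105,130)),4.66);go(J((-27,93,24)),4.66)"
```

```text
row: 161.9 0.6 24.0 -0.0 psi 4.66 tcp [ 0.4935 -0.1275  0.1538] F [0.3 0.8 0.5] t 29.35
row: 149.8 0.8 130.0 -0.0 psi 4.66 tcp [ 0.4935 -0.1275  0.1538] F [0.3 0.8 0.5] t 29.35
```

Call:
{"fn": "step_arm", "kwargs": {
  "targets": "50 1 20 0;100 1 24 0;150 1 24 0;162 1 60 0;162 1 100 0;162 1 122 0;162 1 130 0;162 1 130 0;157 1 130 0;152 1 130 0;152 1 130 0"
}}

```text
t: 30.45
tcp_pos: [0.4845, 0.0215, 0.0255]
tool_rot: [0.679, 0.734, 0.001, 0.001]
force: [0.2, -0.0, 0.7]
finger_gap: 0.004
gripper_force: 0.0
```

Call:
{"fn": "step_arm", "kwargs": {
  "targets": "-1 0 0 0;-2 0 0 0;-3 0 0 0;-3 0 0 0"
}}

```text
t: 30.85
tcp_pos: [0.4837, 0.0198, 0.0246]
tool_rot: [0.678, 0.735, 0.0, 0.0]
force: [-0.3, 2.2, 0.9]
finger_gap: -0.002
gripper_force: 1.0
```

```bash
python3 -c "
from h import *
s=manip.sense();print(inJ(s['tcp_pos']),s['force'])"
```

```text
[-25.3  90.6] [-0.2766367   2.20789307  0.940199  ]
```

Call:
{"fn": "step_arm", "kwargs": {
  "targets": "-1 0 0 0;-2 0 0 0;-3 0 0 0;-3 0 0 0"
}}

```text
t: 31.25
tcp_pos: [0.4827, 0.0193, 0.0246]
tool_rot: [0.679, 0.734, 0.001, -0.002]
force: [1.4, 14.3, 4.8]
finger_gap: 0.001
gripper_force: 7.2
```

Call:
{"fn": "step_arm", "kwargs": {
  "targets": "-1 0 0 0;-1.5 0 0 0;-1.5 0 0 0;-1.5 0 0 0"
}}

```text
t: 31.65
tcp_pos: [0.4819, 0.019, 0.0246]
tool_rot: [0.679, 0.734, 0.0, -0.003]
force: [0.8, 18.8, 5.6]
finger_gap: 0.003
gripper_force: 9.7
```

```bash
python3 -c "
from h import *
s=manip.sense();print(inJ(s['tcp_pos']),s['force'])"
```

```text
[-27.1  89.9] [ 0.84830334 18.82411914  5.59670409]
```

Call:
{"fn": "step_arm", "kwargs": {
  "targets": "4 0 0 0;25 0 0 0;25 0 -50 0;25 0 -100 0;-25 10 -130 0;-75 30 -130 0;-125 50 -130 0;-175 65 -130 0;-225 75 -130 0;-275 75 -130 0;-305 75 -130 0;-305 75 -130 0"
}}

```text
t: 32.85
tcp_pos: [0.584, -0.2908, 0.1543]
tool_rot: [0.68, 0.733, -0.001, 0.003]
force: [0.1, 0.1, 0.5]
finger_gap: -0.001
gripper_force: 0.0
```

Run:
```python
from h import *
s=manip.sense(); snap('wrist','l3.png'); print(inJ(s['tcp_pos']),s['tcp_pos'],s['t'])
for r in manip.mark_of('wrist','knob_end')[:2]:
    k=inJ(px2w('wrist',r['position'],.0565,s)[0]); d=k-[65,-90]; print(r['p'],k,np.hypot(*d),'a',np.arctan2(-d[1],-d[0]))
snap('top')
for r in manip.mark_of('top','knob_end')[:2]:
    k=inJ(px2w('top',r['position'],.0565)[0]); d=k-[65,-90]; print('top',r['p'],k,np.hypot(*d),'a',np.arctan2(-d[1],-d[0]))
a0=.985
def P(a,ex=0): 
    u=np.array([-np.cos(a),-np.sin(a)]); t=np.array([-np.sin(a),np.cos(a)])
    return np.array([65,-90])+95*u-t*(11+14.5*abs(np.sin(a))+11*np.cos(a)+ex)
import scipy
M=R.from_quat(s['tool_rot']).as_matrix()
for a,ex in [(a0,8)]+[(x,0) for x in np.linspace(a0,-.03,12)]:
    p=P(a,ex); w=J((*p,54)); print(round(a,2),np.round(p,1),np.round(1e3*M.T@(w-s['tcp_pos']),1))
```

```text
[  49.4 -227.1] [ 0.58399943 -0.29082019  0.15425453] 32.85
0.73 [  10.3 -172.7] 99.15331562786994 a 0.9864300708557707
top 0.6 [  12.4 -167.5] 93.66434753949872 a 0.9745025303579251
0.98 [  43.4 -189.7] [ 37.9  -6.5 100. ]
0.98 [  36.8 -185.3] [ 42.3 -13.2 100. ]
0.89 [  28.1 -182.3] [ 45.2 -21.9  99.9]
0.8 [  19.7 -178.4] [ 49.  -30.3  99.9]
0.71 [  11.6 -173.7] [ 53.7 -38.5  99.9]
0.62 [   3.8 -168. ] [ 59.3 -46.3  99.8]
0.52 [  -3.4 -161.6] [ 65.7 -53.5  99.7]
0.43 [ -10.  -154.3] [ 73.  -60.2  99.7]
0.34 [ -15.9 -146.3] [ 80.9 -66.1  99.6]
0.25 [ -21.  -137.7] [ 89.5 -71.3  99.6]
0.15 [ -25.2 -128.4] [ 98.7 -75.5  99.5]
0.06 [ -28.4 -118.7] [108.4 -78.8  99.4]
-0.03 [ -30.6 -109.6] [117.5 -81.1  99.4]
```

Call:
{"fn": "step_arm", "kwargs": {
  "targets": "30 0 40 0;30 0 80 0;30 0 98 0;30 0 98 0"
}}

```text
t: 33.45
tcp_pos: [0.5784, -0.2493, 0.0534]
tool_rot: [0.677, 0.736, -0.001, -0.004]
force: [-0.2, 0.4, -0.3]
finger_gap: 0.004
gripper_force: 0.0
```

Call:
{"fn": "step_arm", "kwargs": {
  "targets": "8 -6 0 0;12 -13 0 0;15 -22 0 0;19 -30 0 0;24 -38 0 0;29 -46 0 0;36 -53 0 0;43 -60 0 0;51 -66 0 0;51 -66 0 0"
}}

```text
t: 34.45
tcp_pos: [0.5089, -0.2056, 0.0561]
tool_rot: [0.678, 0.735, -0.0, -0.002]
force: [-0.3, 0.4, -0.7]
finger_gap: -0.001
gripper_force: 0.0
```

```bash
python3 -c "
from h import *
s=manip.sense();print(inJ(s['tcp_pos']),s['tcp_pos'],s['force']);go(J((-30.6,-109.6,54)),4.66)"
```

```text
[ -18.5 -136.1] [ 0.50888795 -0.20561761  0.0561116 ] [-0.3202002   0.41636732 -0.71014708]
row: 26.5 -12.1 2.2 -0.0 psi 4.64 tcp [ 0.5089 -0.2056  0.0561] F [-0.3  0.4 -0.7] t 34.45
```

Call:
{"fn": "step_arm", "kwargs": {
  "targets": "6 -4 0 0;12 -7 0 0;17 -9 0 0;21 -11 0 0;24 -12 0 0;24 -12 0 0"
}}

```text
t: 35.05
tcp_pos: [0.4965, -0.1838, 0.0563]
tool_rot: [0.678, 0.735, -0.0, -0.001]
force: [-0.5, 1.4, -0.4]
finger_gap: 0.0
gripper_force: 0.0
```

Call:
{"fn": "step_arm", "kwargs": {
  "targets": "1 0 0 0;2 0 0 0;3 0 0 0;3 0 0 0"
}}

```text
t: 35.45
tcp_pos: [0.4968, -0.1823, 0.0564]
tool_rot: [0.678, 0.735, -0.0, 0.0]
force: [-0.9, -3.6, -1.0]
finger_gap: -0.003
gripper_force: 1.8
```

```bash
python3 -c "
from h import *
s=manip.sense();print(inJ(s['tcp_pos']),s['tcp_pos'],s['force']);go(J((-30.6,-109.6,54)),4.66)"
```

```text
[ -28.7 -111.8] [ 0.49679677 -0.18225024  0.05639577] [-0.92650908 -3.5524888  -0.96307025]
row: 2.2 -1.9 2.4 -0.0 psi 4.63 tcp [ 0.4968 -0.1823  0.0564] F [-0.9 -3.6 -1. ] t 35.45
```

Call:
{"fn": "step_arm", "kwargs": {
  "targets": "1 0 0 0;1 0 0 0"
}}

```text
t: 35.65
tcp_pos: [0.4969, -0.1821, 0.0565]
tool_rot: [0.678, 0.735, -0.001, 0.001]
force: [-1.8, -6.6, -0.5]
finger_gap: 0.004
gripper_force: 3.3
```

Call:
{"fn": "step_arm", "kwargs": {
  "targets": "-5 0 0 0;-30 0 0 0;-50 0 -40 0;-50 0 -90 0;-50 0 -130 0;-50 0 -150 0;-50 0 -150 0;-50 0 -150 0"
}}

```text
t: 36.45
tcp_pos: [0.5005, -0.2298, 0.2063]
tool_rot: [0.678, 0.735, 0.0, -0.0]
force: [-0.9, -0.1, 0.6]
finger_gap: -0.003
gripper_force: 0.0
```

```bash
python3 look.py
python3 - <<'E'
from h import *
s=manip.sense()
for r in manip.mark_of('wrist','knob_end')[:2]:
    k=inJ(px2w('wrist',r['position'],.0565,s)[0]); d=k-[65,-90]; print(r['p'],k,np.hypot(*d),'a',np.arctan2(-d[1],-d[0]))
cv2.imwrite('pics/fin.png',cv2.resize(cv2.imread('pics/l.png'),(800,600),interpolation=cv2.INTER_CUBIC))
E
```

```text
[ -28.9 -159.5] [ 0.50047268 -0.22976918  0.20628466] 36.45
profile 0.97 ([[18.5, -5.2], [19.2, -77.3], [-9.5, -77.3], [-11.7, -5.1]], 2970.0)
wedge 0.68 ([[-12.6, -0.6], [-10.8, -49.5], [-24.2, -52.1], [-34.4, -0.6]], 1206.5)
cleat hsv [ 65  10 151]
rail [218, 0, 46, 90, 1976] ([[-62.3, -1.1], [-38.8, -1.2], [-21.2, -73.0], [-43.5, -77.6]], 2070.0)
rail [308, 0, 28, 90, 1966] ([[43.3, -1.3], [43.9, -77.7], [22.5, -77.6], [22.6, -1.2]], 1999.5)
rail [238, 92, 20, 21, 306] ([[-30.9, -82.2], [-29.0, -96.3], [-40.8, -98.2], [-43.6, -84.1]], 277.5)
rail [280, 122, 49, 22, 642] ([[44.0, -110.0], [43.2, -128.9], [-3.6, -128.8], [0.1, -111.9]], 682.0)
0.87 [-35.2 -89.2] 100.20319356188205 a -0.007983862295866822
```

View pics/fin.png

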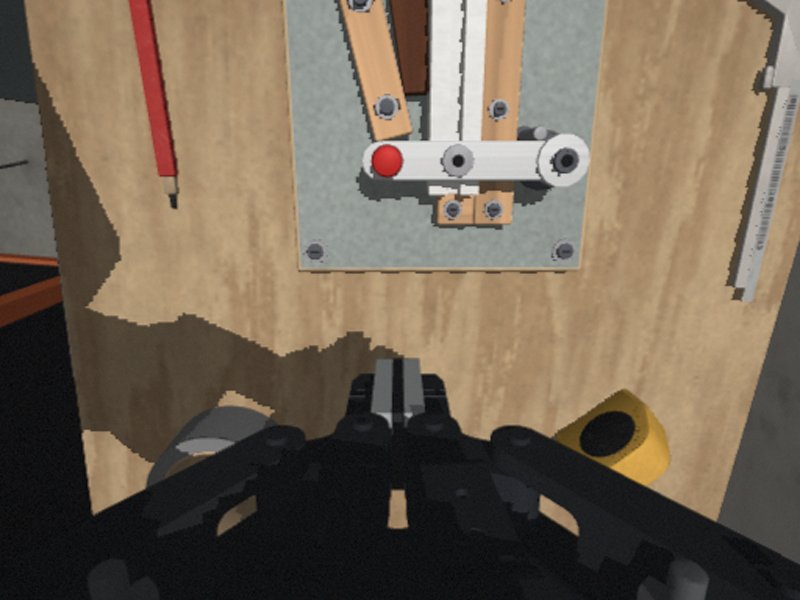

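The guide arm lies straight over the profile on its stop, with the knob at (386,160) and an angle near 0. The profile's end is at the end stop at (455,195), and the wedge is pinched between cleat and profile at (415,93).

```bash
python3 -c "
from station import manip
print(manip.sign_off())"
```

```text
the job is handed in; nothing more can be done
None
```

I handed the job in at about 36 s: profile against fence and end stop, wedge jammed (moved under 1 mm at 19 N, on two pushes), guide arm on its stop. Two doubts: the cleat looked turned about 14° (not the stated 7°), so the wedge grips near its thin end, and an earlier push reached 49 N through the fingers while it lay askew.

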